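# Switch the slug sorter over to its empty chute

### The job

One chute of the bar-slug sorter is full, so switch it over to the other: with the fingertips push the empty chute's slide shutter fully open, away from the robot, then press down the raised paddle of the seesaw gate so that it rocks over its pivot and the two slugs lying in it roll down the empty chute. Let the slugs roll by themselves without touching them, grasp and lift nothing, leave the full chute's slugs and closed shutter and the jar and offcuts standing around where they are, and finish with the shutter open and the gate tipped over.

Things in the scene. Friction and masses are not known exactly. Their poses are not given: they have to be found in the camera images.
- sorter: Slug sorter fixed to the bench, green base 130 x 410 mm. Origin: base's centre, on the bench; x away from the robot across the chutes, y left along them, z up; turned up to 0.25 rad. Pivot axis along x at 70 mm height. Chutes either side, 50 mm wide, walls 24 mm, run 91 to 178 mm from the pivot, falling outward 0.15 rad to an end wall. +y chute full, -y chute empty. Fixed parts under 80 mm high.
- rocker (a joint): Seesaw gate, steel trough 180 mm long, two slugs in it; walls 14 mm high. 0 = fully tipped to the full chute (+y end down, at start), 0.15 level, 0.30 rad = fully tipped to the empty chute. A flat paddle, 40 (y) x 66 (x) mm, on its robot side at each end. Pressing the raised -y one takes about 2 N. Slight friction, no spring; stays where left, slugs rolling past the pivot carry it over.
- paddle_empty_side (a point): Press point on top of the raised paddle at the empty-chute end: 75 mm to the robot side of the trough's centre line, 70 mm to the -y side of the pivot. About 80 mm above the bench at the start, about 60 mm when pressed fully down. The paddle reaches 20 mm to each side of it along y, and 20 mm towards the robot.
- shutter_empty_side (a joint): Aluminium slide shutter across the mouth of the empty chute, 92 mm to the -y side of the pivot. 0 = closed; slides along the sorter's +x (away from the robot) to its stop at 0.070 m, fully open. Starts at 0 to 0.012. About 1.5 N friction, no spring; stays where left. Blade 50 mm long (x), 4 mm thick.
- tab_empty_side (a point): Centre of the robot-facing side of the shutter's upright push tab, a plate 40 mm wide (y), 32 mm high, 5 mm thick; this point is about 116 mm above the bench, the tab spans about 100 to 132 mm. The tab lies 110 mm to the -y side of the pivot, and moves with the shutter. Beside and below it the gate's raised end reaches 98 mm and the chute walls 80 mm.
- slug_a: Aluminium round-bar slug, 28 mm diameter, 45 mm long, about 75 g, lying across the sorter and free to roll; at the start in the rocker, at its low +y end, leaning on the full chute's closed shutter. Origin: its centre; its own x is its long axis.
- slug_b: Aluminium round-bar slug, 28 mm diameter, 45 mm long, about 75 g, lying across the sorter and free to roll; at the start in the rocker, next to slug_a on the pivot side. Origin: its centre; its own x is its long axis.
- slug_c: Aluminium round-bar slug, 28 mm diameter, 45 mm long, about 75 g, lying across the sorter and free to roll; at the start in the full chute, nearest to the rocker. Origin: its centre; its own x is its long axis.
- slug_d: Aluminium round-bar slug, 28 mm diameter, 45 mm long, about 75 g, lying across the sorter and free to roll; at the start in the full chute, middle. Origin: its centre; its own x is its long axis.
- slug_e: Aluminium round-bar slug, 28 mm diameter, 45 mm long, about 75 g, lying across the sorter and free to roll; at the start in the full chute, against the end wall. Origin: its centre; its own x is its long axis.
- shutter_full_side (a joint): The same kind of shutter with the same tab, at the mouth of the full chute, 92 mm to the +y side of the pivot. 0 = closed (the start), 0.070 m = fully open. To be left closed.
- jar: Bystander: amber glass jar with a steel lid, 52 mm diameter, 75 mm tall, standing on the bench. Origin: centre of its underside.
- flat_offcut: Bystander: dark steel flat-bar offcut, 50 x 30 x 60 mm tall, standing on the bench. Origin: centre of its underside.
- tube_offcut: Bystander: copper tube offcut, 48 mm diameter, 70 mm tall, standing on the bench. Origin: centre of its underside.
Not all that is in view belongs to the job. What is shaped like the slug_a but black or blue is not meant.

How it is judged:
By the outcome, as a careful person would: the job done as asked, in the order asked, and still so for the second after the job is handed in, with the robot touching nothing.
It also fails if it takes over 48 s, if anything falls off the work surface, if the arm or the gripper's body presses on something with over 40 N, if the wrist force passes 120 N, or if a joint passes its speed limit or range.

### The arm

A 6-joint arm with a two-finger parallel gripper is mounted at the origin on the work surface. World frame = base frame: x ahead of the robot, y to its left, z up, the work surface at z = 0. Lengths are in mm, angles in rad, forces in N, time in s.
With the tool pointing down it reaches from about 350 to 875 mm from the base axis. Payload 4.2 kg.
Tool frame: the origin (TCP) lies between the finger pads; the fingertips stand 17 mm ahead of it and the grasp point (between the pads) lies 2 mm behind it (nose_length is the distance from the TCP to the fingertips, in mm); z points along the fingers, y is the direction in which the jaws open and shut (so a half turn about z gives the same grasp; the last joint's range is limited). The gripper opens to 85 mm and grips with 20 to 120 N. Pads are 22 mm wide; open, the fingers measure 114 mm over their backs; the gripper's body (76 mm by 85 mm) begins 54 mm behind the grasp point. The pads swing forward as they close: fully open they stand 13 mm farther back than shut.
Start: joints at [1.461, 0.385, 0.008, 0, -1.194, -0.259], TCP at [225.277, 582.966, 227.512] pointing down, gripper open.
Joint ranges: [-3.14, 3.14], [-1.21, 2.06], [-1.07, 1.41], [-3.16, 2.05], [-2.99, -0.16], [-3.1, 3.1]. Speed limits (rad/s): [2.79, 2.79, 3.14, 3.14, 3.14, 3.14].

### API

Orientations are given as a unit quaternion [x, y, z, w].
In Python, from bench import * gives the robot as it stands.
- The arm moves only by the tool jog_arm, never from a script. Its argument "increments" is a list of rows, each a list of 4 numbers: the shift along the tool's x, y, z in m, then the turn about the tool's z in degrees. A call has 1 to 10 rows; each row is the pose to reach, as a shift and turn from the pose measured when the call began, along the tool's axes at that moment; what a row does not reach only later rows make up. A row lasts 1/8 s, in which the tool goes at most 62.5 mm and 10.7 degrees, less where a joint would pass 70% of its speed; a pose out of reach is approached as far as the arm can. A call with a gripper value outside its range is refused whole. "hand" is the gripper's target within -1 to 1 (fully open at 1, half-way at 0, shut at -1), set as the call begins (left out, the last holds). The fingers move at their own pace and stop on an object; the grip force is fixed at half the most. Time passes only in rows, so rows that repeat a pose let the fingers close. It gives the time, the measured TCP pose, the force and the opening at its end, in the units of the state.
- read_state(): the state, without advancing time (a new reading comes with each control period).
- get_image(name): name is "side" or "top" or "wrist"; returns the picture (400x640x3 uint8, red, green, blue); there is no depth.
- calibration(name): a dict with "fx", "fy", "cx", "cy" (pixels), "position" and "rotation" of the camera in the world; the wrist camera has in their place "hand_eye" (4x4, takes a point from camera to tool coordinates, whose origin is the TCP and whose axes are the flange's). Camera axes: x right, y up, looking along -z (the intrinsics and any distortion apply to the point x, -y, -z); pixel columns grow to the right and rows downward; lengths in mm; the calibration is good to about 2 mm. A picture is of the moment at which its call begins: read the wrist's pose just before it. calibration takes no time and is no camera call.
- job_done(): hands the job in, once; it reports no verdict.
The state is a dict: "clock": time; "joints": joint angles; "joint_vel": joint speeds; "joint_efforts": joint torques, N m; "position": TCP position; "ee_rot": TCP orientation; "contact_force": force on the tool from outside, world axes, zero at the start; "wrist_torque": the same for the moment, N m; "gripper_width": finger opening in mm.
Only numpy, scipy, OpenCV 4.12 (cv2) and the standard library are available. Lean on these libraries where they do the work, as an engineer would, in place of code of your own. Each camera call takes 0.05 s, during which the arm holds its last target.

## Working session

There is one attempt and no reset: what is moved stays moved. The work goes in short steps, Python scripts to look and compute and a tool call to move; the robot and the scene stay as the last step left them, time stands still between calls to the robot, and variables do not carry over. Pictures are saved under pics/ and viewed, and the job is handed in when it is done.

Besides the shell and the picture viewer there is one more tool, called after ">>>" by a JSON object that holds its "method" and its "body". jog_arm: Moves the arm, as the interface text tells. Its arguments: {"type":"object","properties":{"increments":{"type":"array"},"hand":{"type":"number"}},"required":["increments"]}

```bash
mkdir -p pics; ls; python3 - <<'E'
from bench import *
import cv2
s=read_state(); print({k:s[k] for k in s})
for n in("top","side","wrist"):
    im=get_image(n); cv2.imwrite(f"pics/{n}0.png",im[:,:,::-1])
    print(n,calibration(n))
E
```

```text
pics
{'clock': 0.0, 'joints': array([ 1.46057902e+00,  3.85550222e-01,  6.63286269e-03, -4.69432088e-04,
       -1.19398311e+00, -2.58584351e-01]), 'joint_vel': array([ 0.00038909, -0.00096014,  0.00025067, -0.00051186,  0.00122613,
       -0.00060259]), 'joint_efforts': array([ 8.72661549e-04, -3.92292166e+01,  1.88399827e+01,  4.18606728e+00,
       -4.69198159e-03,  2.55731990e-06]), 'position': array([225.09860711, 582.43367174, 226.43254531]), 'ee_rot': array([ 9.83029840e-01, -1.83442575e-01, -1.39583107e-04,  1.06534578e-03]), 'contact_force': array([ 0.28031545, -0.81312784, -0.3597767 ]), 'wrist_torque': array([ 0.05275385, -0.01735201, -0.01708042]), 'gripper_width': 84.90980534248294}
top {'fx': 441.2861243175966, 'fy': 441.2861243175966, 'cx': 321.8396394639712, 'cy': 204.6421515496131, 'position': array([444.2110541 , 138.8245097 , 882.96853522]), 'rotation': array([ 0.0631454 , -0.06270388, -0.6987266 ,  0.70983239])}
side {'fx': 443.797874845986, 'fy': 443.797874845986, 'cx': 322.51416036073573, 'cy': 198.6050418576344, 'position': array([ 347.11637418, -506.72078086,  628.38471216]), 'rotation': array([ 0.43326889, -0.08909599, -0.15558485,  0.88325157])}
wrist {'fx': 343.8410390201897, 'fy': 343.8410390201897, 'cx': 314.62300120618056, 'cy': 200.36226285988946, 'hand_eye': array([[ 4.48367138e-04,  9.49538137e-01,  3.13651279e-01,
         8.12959737e+01],
       [ 9.99999563e-01, -6.83016138e-04,  6.38234060e-04,
         9.58043658e-01],
       [ 8.20256466e-04,  3.13650856e-01, -9.49538029e-01,
        -1.45773280e+02],
       [ 0.00000000e+00,  0.00000000e+00,  0.00000000e+00,
         1.00000000e+00]])}
```

View pics/top0.png

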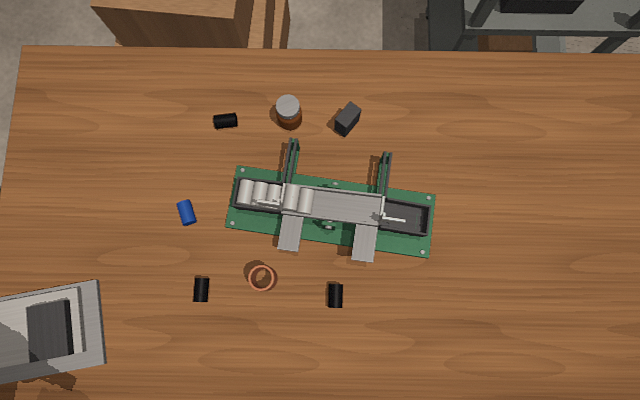

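View pics/side0.png

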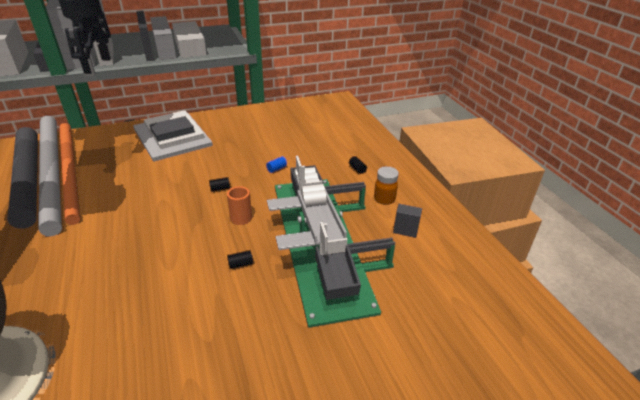

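The top view shows the sorter around (330,212): the full chute is on the left with 3 slugs at (245–275,193), the gate slugs are at (290–305,198), and the empty chute is at (407,217). The side view agrees. I'll enlarge both.

```bash
cat > h.py <<'E'
import numpy as np, cv2
from scipy.spatial.transform import Rotation as R
def proj(cal,P):
    P=np.atleast_2d(P); Rm=R.from_quat(cal['rotation']).as_matrix() if np.size(cal['rotation'])==4 else cal['rotation']
    c=(P-cal['position'])@Rm
    return np.c_[cal['cx']+cal['fx']*c[:,0]/-c[:,2], cal['cy']-cal['fy']*c[:,1]/-c[:,2]]
def back(cal,uv,z):
    Rm=R.from_quat(cal['rotation']).as_matrix()
    uv=np.atleast_2d(uv)
    d=np.c_[(uv[:,0]-cal['cx'])/cal['fx'],-(uv[:,1]-cal['cy'])/cal['fy'],-np.ones(len(uv))]@Rm.T
    return cal['position']+d*((z-cal['position'][2])/d[:,2])[:,None]
def S(p,xyz):  # sorter pose x,y,yaw -> world
    xyz=np.atleast_2d(xyz).astype(float); c,s=np.cos(p[2]),np.sin(p[2])
    return np.c_[p[0]+c*xyz[:,0]-s*xyz[:,1],p[1]+s*xyz[:,0]+c*xyz[:,1],xyz[:,2]]
E
python3 - <<'E'
import cv2
t=cv2.imread('pics/top0.png');s=cv2.imread('pics/side0.png')
cv2.imwrite('pics/topc.png',cv2.resize(t[130:270,215:450],None,fx=3.4,fy=3.4,interpolation=cv2.INTER_CUBIC))
cv2.imwrite('pics/sidec.png',cv2.resize(s[145:325,255:415],None,fx=3.3,fy=3.3,interpolation=cv2.INTER_CUBIC))
E
```

```text
(no output)
```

View pics/topc.png

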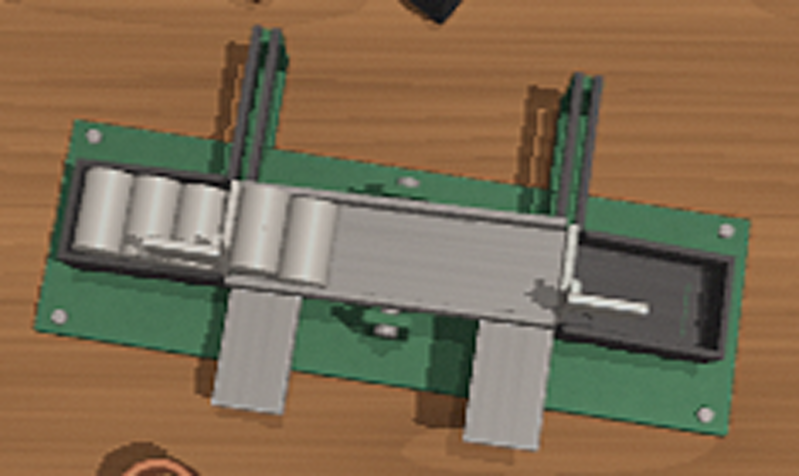

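View pics/sidec.png

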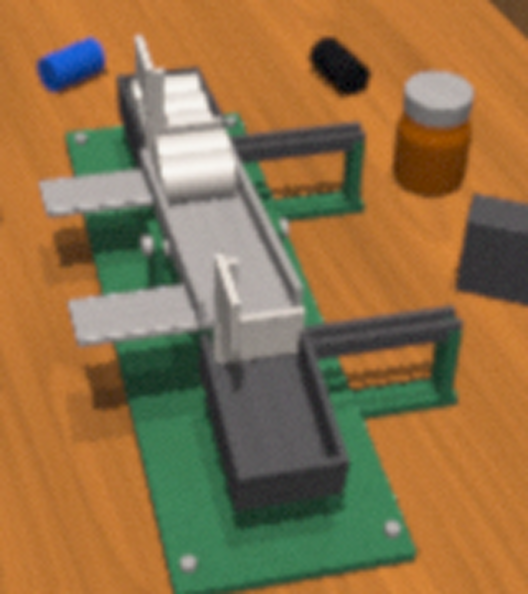

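```bash
python3 - <<'E'
from bench import *
from h import *
from scipy.optimize import least_squares
T=calibration('top');D=calibration('side')
tu=np.array([[77,120],[748,218],[725,435],[37,330]])/3.4+[215,130]
su=np.array([[413,553],[178,592],[68,130]])/3.3+[255,145]
tc=np.array([[65,205],[65,-205],[-65,-205],[-65,205]])
sc=np.array([[65,-205],[-65,-205],[-65,205]])
for h in (4,8,12):
    def f(p,who='b'):
        a=proj(T,S(p,np.c_[tc,np.full(4,h)]))-tu; b=proj(D,S(p,np.c_[sc,np.full(3,h)]))-su
        return np.r_[a.ravel(),b.ravel()] if who=='b' else (a if who=='t' else b).ravel()
    for w in 'bts':
        r=least_squares(f,[500,130,-.14],x_scale=[10,10,.1],args=(w,)); print(h,w,r.x.round(3),np.abs(r.fun).max().round(2),r.fun.round(1))
p=r.x
def f2(p): return f(p,'b')
E
```

```text
4 b [ 5.91825e+02  1.22946e+02 -1.37000e-01] 1.68 [-1.  -1.  -0.  -0.2 -0.3 -0.5 -1.2 -0.8  1.1  0.7 -1.2  1.7 -1.4  1.3]
4 t [ 5.90625e+02  1.21634e+02 -1.34000e-01] 0.6 [-0.5 -0.2  0.6  0.2  0.5 -0.1 -0.6  0.1]
4 s [ 5.94485e+02  1.25294e+02 -1.44000e-01] 1.11 [ 1.1 -0.4 -1.1  0.1  0.   0.4]
8 b [ 5.91037e+02  1.21921e+02 -1.37000e-01] 1.65 [-0.9 -1.2  1.  -0.2  0.7 -0.2 -1.2 -0.7  1.2 -0.2 -1.4  0.8 -1.7  0.3]
8 t [ 5.90016e+02  1.21728e+02 -1.34000e-01] 1.09 [-0.9 -0.5  1.   0.1  0.9  0.1 -1.1  0.1]
8 s [ 5.93271e+02  1.22259e+02 -1.45000e-01] 1.42 [ 1.4 -0.3 -1.3  0.2 -0.1 -0.2]
12 b [ 5.90251e+02  1.20900e+02 -1.37000e-01] 2.01 [-0.8 -1.3  2.  -0.2  1.7  0.1 -1.1 -0.5  1.3 -1.1 -1.7 -0.1 -1.9 -0.8]
12 t [ 5.89407e+02  1.21822e+02 -1.34000e-01] 1.59 [-1.3 -0.7  1.5 -0.   1.4  0.3 -1.6  0.2]
12 s [ 5.92059e+02  1.19226e+02 -1.46000e-01] 1.73 [ 1.7 -0.2 -1.5  0.3 -0.2 -0.8]
```

```bash
python3 - <<'E'
from bench import *
from h import *
T=calibration('top');D=calibration('side')
p=np.array([591,122,-.136])
def inv(W): 
    c,s=np.cos(p[2]),np.sin(p[2]); d=W[:,:2]-p[:2]; return np.c_[d@[c,s],d@[-s,c]].round(1)
def tt(l,z,name):
    print(name,inv(back(T,np.array(l)/3.4+[215,130],z)).tolist())
def ss(l,z,name): print(name,inv(back(D,np.array(l)/3.3+[255,145],z)).tolist())
tt([[572,295],[648,308]],132,'tab top T'); tt([[142,240],[218,246]],132,'fulltab T')
ss([[218,258],[235,263]],132,'tab top S'); ss([[138,40],[146,42]],132,'full S')
tt([[465,440],[540,449],[480,321],[552,327]],80,'paddle T')
ss([[70,300],[80,342],[205,328]],80,'paddle S')
tt([[735,258],[722,360],[580,235]],70,'chute T')
print('proj pts top')
for n,q in dict(press=[-75,-70,80],tab=[-20,-110,116]).items():
    w=S(p,q); print(n,w.round(1),proj(T,w).round(1),proj(D,w).round(1))
E
```

```text
tab top T [[-18.9, -91.0], [-19.7, -129.8]]
fulltab T [[-23.9, 129.1], [-21.1, 90.3]]
tab top S [[-19.7, -94.6], [-11.9, -100.2]]
full S [[-22.9, 121.4], [-18.4, 118.1]]
paddle T [[-96.0, -50.7], [-94.6, -90.8], [-31.5, -49.8], [-28.9, -88.6]]
paddle S [[-93.4, -54.5], [-92.8, -88.5], [-25.0, -91.2]]
chute T [[25.8, -184.3], [-31.4, -183.4], [25.6, -98.4]]
proj pts top
press [[507.2  62.8  80. ]] [[363.9 249.6]] [[287.5 240.3]]
tab [[556.3  15.7 116. ]] [[392.6 220.4]] [[322.6 236.1]]
```

Things that could be mistaken:
- **Tabs:** the empty-side one is at top (395,218), the full-side one at (268,201). I choose the one over the empty dark chute, (395,218).
- **Paddles:** the raised -y one is at (364,245), the lowered +y one at (289,233). I choose (364,245).
- **Slugs:** the black and blue rods at (225,121), (186,212), (201,289) and (335,295) are not part of the job.

The close crops above confirm these choices.

```bash
cat >> h.py <<'E'
P0=np.array([591,122,-.136])
def inv(W,p=P0):
    W=np.atleast_2d(W); c,s=np.cos(p[2]),np.sin(p[2]); d=W[:,:2]-p[:2]; return np.c_[d@[c,s],d@[-s,c]]
def plan(s,q):  # q sorter xyz for TCP -> tool increments in m, turn deg to align tool x with sorter x
    M=R.from_quat(s['ee_rot']).as_matrix()
    w=S(P0,q)[0]; yaw=np.arctan2(M[1,0],M[0,0])
    print('now sorter',inv(s['position'])[0].round(1),s['position'].round(1),'F',s['contact_force'].round(1),'t',s['clock'],'w',s['gripper_width'])
    print('inc',((w-s['position'])@M/1000).round(4),'turn',np.degrees(-(P0[2]-yaw)).round(2),'tilt',M[:,2].round(4))
E
python3 - <<'E'
from bench import *
from h import *
plan(read_state(),[-65,-112,215])
E
```

```text
now sorter [-424.9  406.7] [225.2 582.6 226.7] F [-0.2 -0.5  0.1] t 0.15 w 85.40970319347551
inc [0.4699 0.4216 0.0124] turn -13.34 tilt [-5.0e-04 -1.6e-03 -1.0e+00]
```

>>> {"method": "jog_arm", "body": {"increments": [[0.045, 0.04, 0.0, -2], [0.09, 0.08, 0.0, -4], [0.135, 0.12, 0.0, -6], [0.18, 0.16, 0.0, -8], [0.225, 0.2, 0.0, -10], [0.27, 0.24, 0.0, -12], [0.315, 0.28, 0.0, -13.3], [0.36, 0.32, 0.0, -13.3], [0.405, 0.36, 0.0, -13.3], [0.44, 0.395, 0.0, -13.3]], "hand": -1}}

```text
clock: 1.4
position: [493.7, 53.4, 227.3]
ee_rot: [0.998, -0.069, -0.0, 0.001]
contact_force: [-0.8, 0.2, -0.8]
gripper_width: 0.2
```

```bash
python3 - <<'E'
from bench import *
from h import *
plan(read_state(),[-60,-112,170])
for n in("top","side","wrist"):
    im=get_image(n)[:,:,::-1]
    if n!='wrist': im=im[110:330,200:460]; im=cv2.resize(im,None,fx=2.6,fy=2.6,interpolation=cv2.INTER_CUBIC)
    cv2.imwrite(f"pics/{n}1.png",im)
E
```

```text
now sorter [-87.1 -81.2] [493.7  53.4 227.3] F [-0.8  0.2 -0.8] t 1.4 w 0.17306283313174461
inc [0.0272 0.0307 0.0573] turn -0.1 tilt [-6.0e-04 -1.6e-03 -1.0e+00]
```

View pics/side1.png

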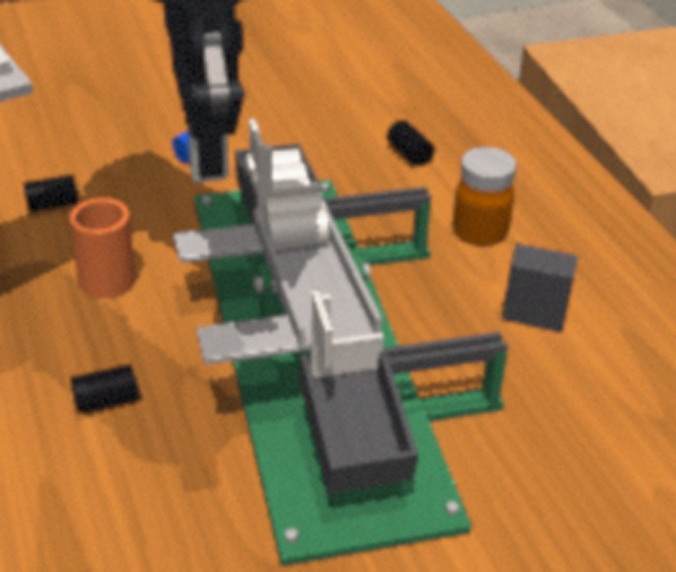

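View pics/wrist1.png

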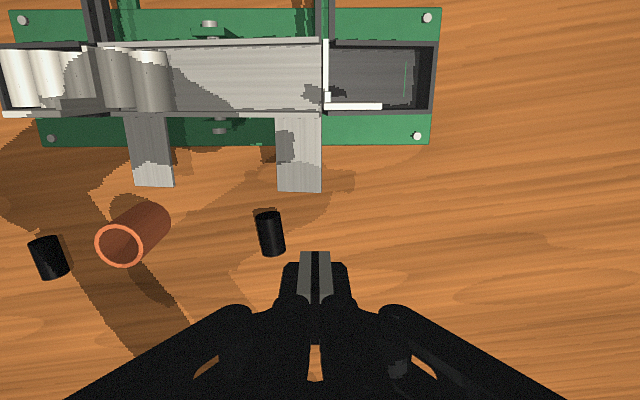

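Side view: the shut fingertips are at about (280,178) full-frame, well above everything. Wrist view: the tab's top edge is at (323–382, 104). I'll check the tip length and the tab position from this.

```bash
python3 - <<'E'
from bench import *
from h import *
s=read_state(); D=calibration('side'); W=calibration('wrist')
for n in (4,10,17): print(n,proj(D,s['position']-[0,0,n]).round(1))
M=R.from_quat(s['ee_rot']).as_matrix(); H=W['hand_eye']
c=dict(W); Rw=M@H[:3,:3]; c['rotation']=R.from_matrix(Rw).as_quat(); c['position']=s['position']+M@H[:3,3]
print(inv(back(c,[[323,104],[382,104],[382,109]],132)).round(1))
print('base corners',inv(back(c,[[441,10],[429,145]],6)).round(1))
print('paddle',inv(back(c,[[276,191],[321,192]],80)).round(1))
E
```

```text
4 [[278.6 179.6]]
10 [[278.7 182.7]]
17 [[278.9 186.3]]
[[ -17.5  -88.3]
 [ -17.7 -128.1]
 [ -21.  -128.3]]
base corners [[  62.  -203.1]
 [ -66.2 -204.5]]
paddle [[-94.3 -48. ]
 [-95.4 -88. ]]
```

```bash
python3 - <<'E'
from bench import *
from h import *
W=calibration('wrist');H=np.linalg.inv(W['hand_eye'])
for n in (0,4,10,17):
  for x in (0,11):
    q=H@[x,0,n,1]; print(n,x,W['cx']+W['fx']*q[0]/-q[2],W['cy']-W['fy']*q[1]/-q[2])
plan(read_state(),[-60,-112,122])
E
```

```text
0 0 312.41866382127347 266.00104373570923
0 11 312.38188381656255 245.01841245790342
4 0 312.47728839512985 261.9420099584187
4 11 312.4425904265778 241.35957172760328
10 0 312.5604075610893 256.1870256578775
10 11 312.5285602954858 236.17809218426606
17 0 312.65072847884664 249.93340824360257
17 11 312.62184454224644 230.55576866039667
now sorter [-87.5 -81.2] [493.3  53.5 226.9] F [-0.5 -0.7  0.1] t 1.55 w -0.045052050522468794
inc [0.0278 0.0305 0.1049] turn -0.3 tilt [-0.0015 -0.0019 -1.    ]
```

>>> {"method": "jog_arm", "body": {"increments": [[0.027, 0.031, 0.0, 0], [0.027, 0.031, 0.04, 0], [0.027, 0.031, 0.08, 0], [0.027, 0.031, 0.105, 0], [0.027, 0.031, 0.105, 0]]}}

```text
clock: 2.17
position: [513.9, 19.3, 120.1]
ee_rot: [0.998, -0.07, -0.003, 0.002]
contact_force: [0.1, 1.2, 0.1]
gripper_width: 0.1
```

```bash
python3 - <<'E'
from bench import *
from h import *
plan(read_state(),[-60,-112,122])
for n in("top","side"):
    im=get_image(n)[:,:,::-1]
    im=im[130:330,215:455]; im=cv2.resize(im,None,fx=2.8,fy=2.8,interpolation=cv2.INTER_CUBIC)
    cv2.imwrite(f"pics/{n}2.png",im)
E
```

```text
now sorter [ -62.5 -112.2] [513.9  19.3 120.1] F [0.1 1.2 0.1] t 2.175 w 0.1353767723383712
inc [ 0.0025 -0.0002 -0.0019] turn -0.23 tilt [-0.0064 -0.0034 -1.    ]
```

View pics/side2.png

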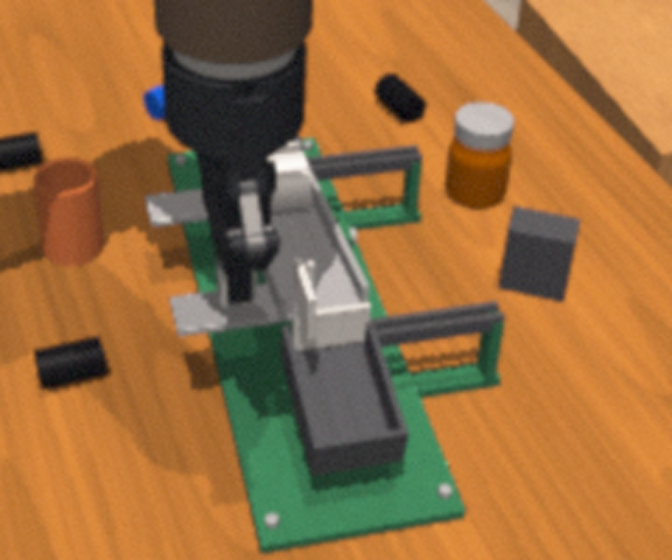

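```bash
python3 - <<'E'
from bench import *
from h import *
s=read_state(); D=calibration('side')
for n in (0,4,10,17): 
    for dy in (0,-15): print(n,dy,((proj(D,S(P0,[-62.5,-112+dy,120-n]))-[215,130])*2.8).round(0))
for z in (100,132): print('tab',z,((proj(D,S(P0,[[-20,-90,z],[-20,-130,z]]))-[215,130])*2.8).round(0))
E
```

```text
0 0 [[233. 304.]]
0 -15 [[238. 321.]]
4 0 [[233. 309.]]
4 -15 [[238. 326.]]
10 0 [[233. 316.]]
10 -15 [[238. 333.]]
17 0 [[234. 324.]]
17 -15 [[238. 341.]]
tab 100 [[294. 295.]
 [308. 338.]]
tab 132 [[295. 256.]
 [310. 299.]]
```

>>> {"method": "jog_arm", "body": {"increments": [[0.0, 0.002, 0.007, 0], [0.012, 0.002, 0.007, 0], [0.022, 0.002, 0.007, 0], [0.032, 0.002, 0.007, 0], [0.042, 0.002, 0.007, 0], [0.052, 0.002, 0.007, 0], [0.052, 0.002, 0.007, 0]]}}

```text
clock: 3.15
position: [568.4, 10.3, 115.5]
ee_rot: [0.998, -0.07, 0.0, 0.001]
contact_force: [-0.3, -0.2, -0.2]
gripper_width: 0.3
```

```bash
python3 - <<'E'
from bench import *
from h import *
plan(read_state(),[36,-114,113])
for n in("top","side"):
    im=get_image(n)[:,:,::-1]
    im=im[130:330,215:455]; im=cv2.resize(im,None,fx=2.8,fy=2.8,interpolation=cv2.INTER_CUBIC)
    cv2.imwrite(f"pics/{n}3.png",im)
E
```

```text
now sorter [  -7.3 -113.8] [568.4  10.3 115.5] F [-0.3 -0.2 -0.2] t 3.15 w 0.3305030716216902
inc [0.0433 0.     0.0026] turn -0.23 tilt [ 6.0e-04 -1.9e-03 -1.0e+00]
```

View pics/side3.png

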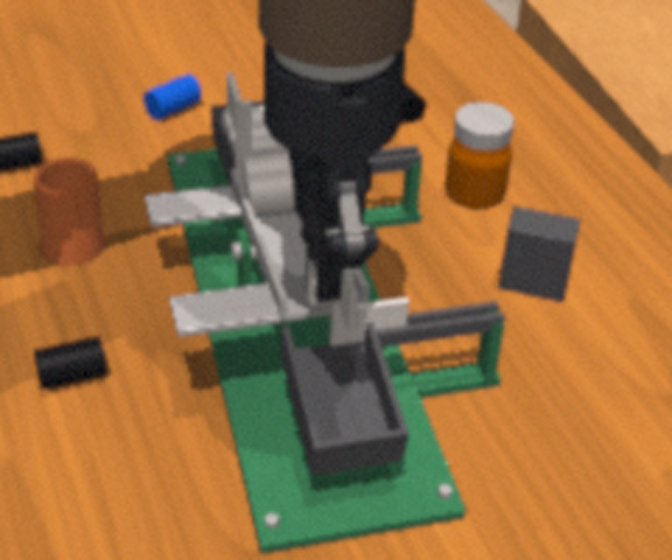

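The side view shows the fingertips at crop (328,297) against the tab, and the shutter has slid by about 25 mm. The gate and the slugs haven't moved. I'll carry on to the stop.

>>> {"method": "jog_arm", "body": {"increments": [[0.008, 0.0, 0.001, 0], [0.016, 0.0, 0.002, 0], [0.024, 0.0, 0.002, 0], [0.032, 0.0, 0.002, 0], [0.038, 0.0, 0.002, 0], [0.04, 0.0, 0.002, 0]]}}

```text
clock: 4.0
position: [607.7, 4.7, 113.5]
ee_rot: [0.998, -0.07, 0.0, 0.001]
contact_force: [-1.4, 0.3, 0.1]
gripper_width: 0.1
```

```bash
python3 - <<'E'
from bench import *
from h import *
plan(read_state(),[40,-114,113])
for n in("side",):
    im=get_image(n)[:,:,::-1]
    im=im[130:330,215:455]; im=cv2.resize(im,None,fx=2.8,fy=2.8,interpolation=cv2.INTER_CUBIC)
    cv2.imwrite(f"pics/{n}4.png",im)
E
```

```text
now sorter [  32.4 -113.9] [607.7   4.7 113.5] F [-1.4  0.3  0.1] t 4.0 w 0.06369401805287425
inc [0.0076 0.0001 0.0005] turn -0.23 tilt [ 4.0e-04 -1.7e-03 -1.0e+00]
```

View pics/side4.png

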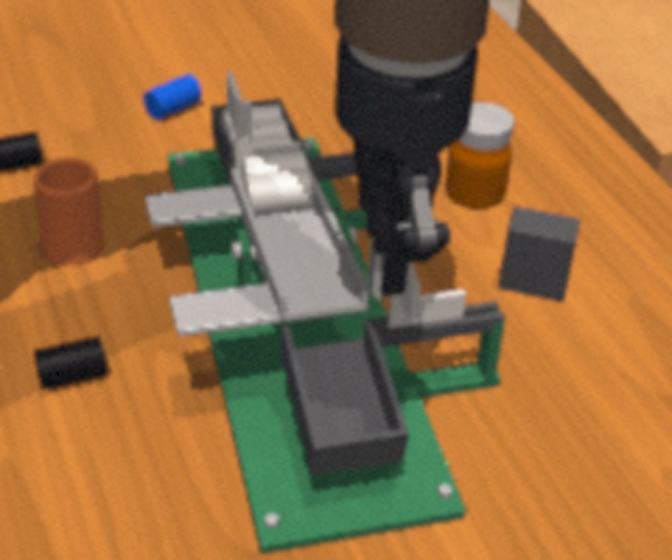

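The side view shows the tab at crop (400,310). The force is only sliding friction, so it isn't at the stop yet. I'll continue in small steps.

>>> {"method": "jog_arm", "body": {"increments": [[0.003, 0.0, 0.0, 0], [0.005, 0.0, 0.0, 0], [0.007, 0.0, 0.0, 0], [0.007, 0.0, 0.0, 0]]}}

```text
clock: 4.55
position: [609.6, 4.2, 113.4]
ee_rot: [0.998, -0.07, -0.005, 0.001]
contact_force: [-14.3, 5.4, 9.8]
gripper_width: 0.1
```

It's at the stop: 15 N, and it advanced only 2 mm. I'll back off towards the robot, then rise.

>>> {"method": "jog_arm", "body": {"increments": [[-0.02, 0.0, 0.0, 0], [-0.05, 0.0, -0.01, 0], [-0.08, 0.0, -0.03, 0], [-0.105, -0.02, -0.04, 0], [-0.105, -0.04, -0.04, 0], [-0.105, -0.04, -0.04, 0]]}}

```text
clock: 5.3
position: [512.8, 59.9, 154.5]
ee_rot: [0.998, -0.069, -0.004, 0.001]
contact_force: [-0.4, 0.5, -0.2]
gripper_width: -0.0
```

```bash
python3 - <<'E'
from bench import *
from h import *
plan(read_state(),[-78,-72,110])
for n in("side","top"):
    im=get_image(n)[:,:,::-1]
    im=im[130:330,215:455]; im=cv2.resize(im,None,fx=2.8,fy=2.8,interpolation=cv2.INTER_CUBIC)
    cv2.imwrite(f"pics/{n}5.png",im)
cal=calibration('side')
print(((proj(cal,S(P0,[[49,-90,132],[49,-130,132],[46,-130,132],[39,-130,132]]))-[215,130])*2.8).round(0))
E
```

```text
now sorter [-69.  -72.1] [512.8  59.9 154.5] F [-0.4  0.5 -0.2] t 5.3 w -0.049483162978398755
inc [-0.0086 -0.0002  0.0446] turn -0.13 tilt [-0.0089 -0.0015 -1.    ]
[[402. 242.]
 [421. 284.]
 [417. 285.]
 [405. 286.]]
```

View pics/side5.png

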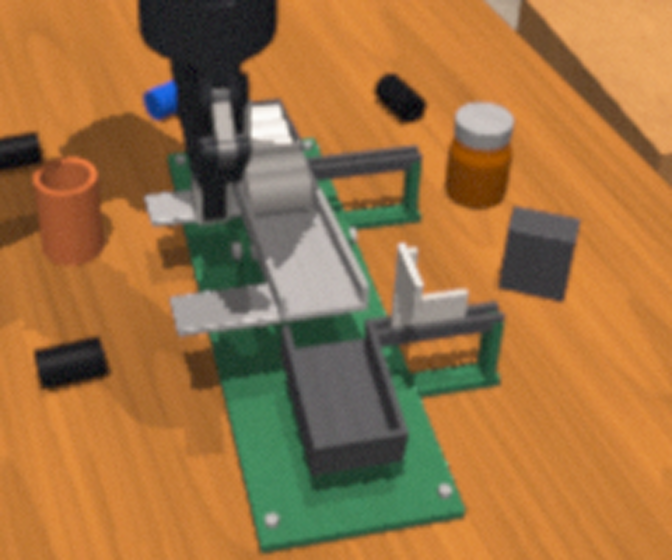

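View pics/top5.png

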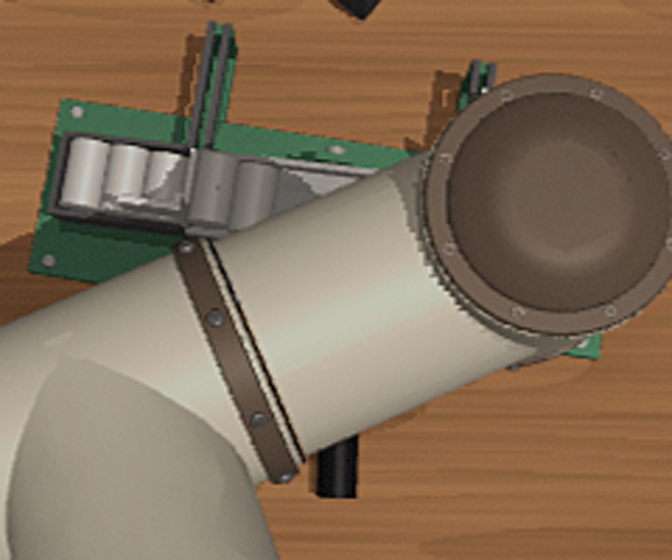

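The side view shows the tab's top corner at crop (418,285), which is x≈48 in the sorter frame. So the shutter is fully open, and the chute mouth is clear. The gate and slugs are unchanged. Next I press the raised paddle.

>>> {"method": "jog_arm", "body": {"increments": [[-0.009, 0.0, 0.02, 0], [-0.009, 0.0, 0.045, 0], [-0.009, 0.0, 0.055, 0], [-0.009, 0.0, 0.062, 0], [-0.009, 0.0, 0.068, 0], [-0.009, 0.0, 0.068, 0]]}}

```text
clock: 6.15
position: [502.7, 59.8, 85.8]
ee_rot: [0.998, -0.07, -0.005, 0.002]
contact_force: [0.0, -0.7, 0.6]
gripper_width: 0.1
```

```bash
python3 - <<'E'
from bench import *
from h import *
plan(read_state(),[-78,-72,75])
for n in("side",):
    im=get_image(n)[:,:,::-1]
    im=im[130:330,215:455]; im=cv2.resize(im,None,fx=2.8,fy=2.8,interpolation=cv2.INTER_CUBIC)
    cv2.imwrite(f"pics/{n}6.png",im)
E
```

```text
now sorter [-79.1 -73.6] [502.7  59.8  85.8] F [ 0.  -0.7  0.6] t 6.15 w 0.14857503934382896
inc [ 0.0012 -0.0017  0.0108] turn -0.23 tilt [-0.0111 -0.0023 -0.9999]
```

View pics/side6.png

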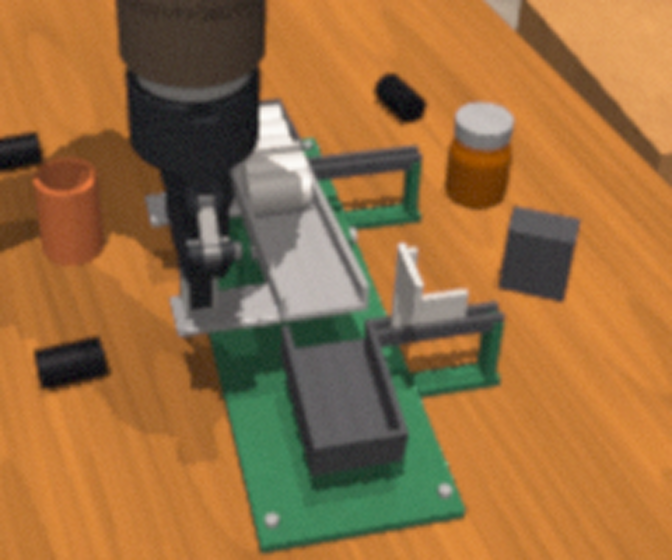

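The tips are just above the paddle at crop (200,307), with no contact yet. I'll press down now.

>>> {"method": "jog_arm", "body": {"increments": [[0.002, -0.001, 0.005, 0], [0.002, -0.001, 0.01, 0], [0.002, -0.001, 0.014, 0], [0.002, -0.001, 0.018, 0], [0.002, -0.001, 0.02, 0], [0.002, -0.001, 0.02, 0]]}}

```text
clock: 6.95
position: [504.7, 60.6, 65.9]
ee_rot: [0.998, -0.07, -0.005, 0.001]
contact_force: [0.5, -0.3, 0.5]
gripper_width: -0.2
```

```bash
python3 - <<'E'
from bench import *
from h import *
plan(read_state(),[-78,-72,60])
for n in("side",):
    im=get_image(n)[:,:,::-1]
    im=im[130:330,215:455]; im=cv2.resize(im,None,fx=2.8,fy=2.8,interpolation=cv2.INTER_CUBIC)
    cv2.imwrite(f"pics/{n}7.png",im)
E
```

```text
now sorter [-77.1 -72.5] [504.7  60.6  65.9] F [ 0.5 -0.3  0.5] t 6.95 w -0.17051463869773936
inc [-0.0008 -0.0005  0.0059] turn -0.23 tilt [-0.0106 -0.0021 -0.9999]
```

View pics/side7.png

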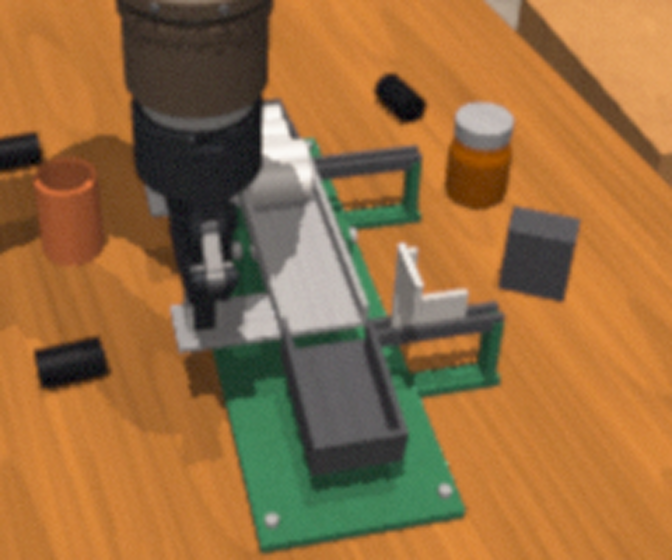

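The gate is tipping; the paddle is now at crop y≈325. The slugs haven't rolled yet, so I'll press further.

>>> {"method": "jog_arm", "body": {"increments": [[0.0, 0.0, 0.003, 0], [0.0, 0.0, 0.006, 0], [0.0, 0.0, 0.006, 0], [0.0, 0.0, 0.006, 0]]}}

```text
clock: 7.5
position: [504.4, 60.6, 59.8]
ee_rot: [0.998, -0.07, -0.006, 0.001]
contact_force: [0.5, -0.4, 0.0]
gripper_width: -0.2
```

```bash
python3 - <<'E'
from bench import *
from h import *
plan(read_state(),[-78,-72,60])
for n in("side",):
    im=get_image(n)[:,:,::-1]
    im=im[130:330,215:455]; im=cv2.resize(im,None,fx=2.8,fy=2.8,interpolation=cv2.INTER_CUBIC)
    cv2.imwrite(f"pics/{n}8.png",im)
E
```

```text
now sorter [-77.5 -72.6] [504.4  60.6  59.8] F [ 0.5 -0.4  0. ] t 7.5 w -0.21094806326788063
inc [-0.0005 -0.0006 -0.0002] turn -0.23 tilt [-0.0112 -0.0022 -0.9999]
```

View pics/side8.png

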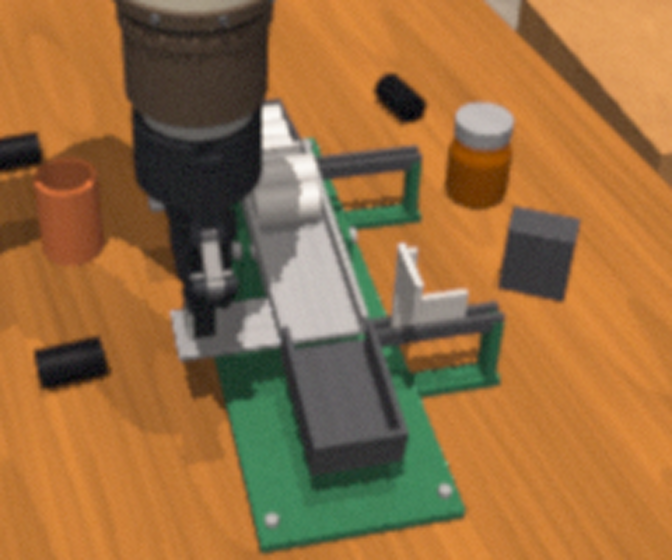

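The slugs have started to roll. I'll hold here.

>>> {"method": "jog_arm", "body": {"increments": [[0, 0, 0.001, 0], [0, 0, 0.002, 0], [0, 0, 0.002, 0], [0, 0, 0.002, 0], [0, 0, 0.002, 0], [0, 0, 0.002, 0], [0, 0, 0.002, 0], [0, 0, 0.002, 0], [0, 0, 0.002, 0], [0, 0, 0.002, 0]]}}

```text
clock: 8.8
position: [504.3, 60.5, 57.8]
ee_rot: [0.998, -0.07, -0.006, 0.002]
contact_force: [0.0, -0.4, 0.4]
gripper_width: -0.2
```

```bash
python3 - <<'E'
from bench import *
from h import *
plan(read_state(),[-78,-72,60])
for n in("side",):
    im=get_image(n)[:,:,::-1]
    im=im[130:330,215:455]; im=cv2.resize(im,None,fx=2.8,fy=2.8,interpolation=cv2.INTER_CUBIC)
    cv2.imwrite(f"pics/{n}9.png",im)
E
```

```text
now sorter [-77.5 -72.7] [504.3  60.5  57.8] F [ 0.  -0.4  0.4] t 8.8 w -0.16109807030178971
inc [-0.0005 -0.0007 -0.0022] turn -0.23 tilt [-0.0113 -0.0023 -0.9999]
```

View pics/side9.png

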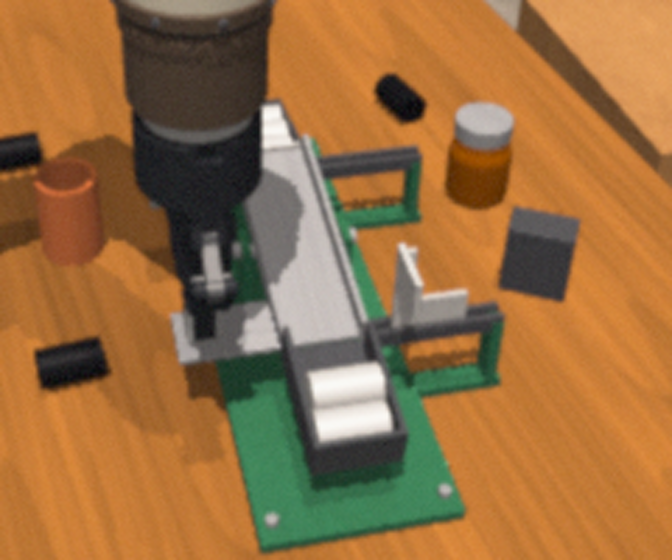

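Both slugs are in the empty chute, at crop (345,385) and (350,422). I'll press gently to confirm the gate is at its stop.

>>> {"method": "jog_arm", "body": {"increments": [[0, 0, 0.001, 0], [0, 0, 0.002, 0], [0, 0, 0.003, 0], [0, 0, 0.004, 0], [0, 0, 0.004, 0]]}}

```text
clock: 9.48
position: [504.5, 60.6, 55.8]
ee_rot: [0.998, -0.069, -0.005, 0.002]
contact_force: [-4.5, 0.6, 13.7]
gripper_width: 0.1
```

The force rose to 14 N on a firm stop. I'll retreat straight up and then towards the robot.

>>> {"method": "jog_arm", "body": {"increments": [[0, 0, -0.01, 0], [0, 0, -0.05, 0], [0, 0, -0.1, 0], [0, 0, -0.15, 0], [-0.04, 0, -0.18, 0], [-0.09, 0, -0.18, 0], [-0.09, -0.05, -0.18, 0], [-0.09, -0.1, -0.18, 0], [-0.09, -0.15, -0.18, 0], [-0.09, -0.2, -0.18, 0]]}}

```text
clock: 10.72
position: [444.9, 273.1, 236.2]
ee_rot: [0.998, -0.069, -0.005, 0.001]
contact_force: [0.1, -0.0, 0.3]
gripper_width: -0.0
```

>>> {"method": "jog_arm", "body": {"increments": [[0, -0.05, 0, 0], [0, -0.1, 0, 0], [0, -0.15, 0, 0], [0, -0.2, 0, 0], [0, -0.2, 0, 0]]}}

```text
clock: 11.35
position: [472.2, 473.9, 233.4]
ee_rot: [0.998, -0.068, -0.006, 0.002]
contact_force: [-2.1, -0.8, 0.4]
gripper_width: 0.2
```

```bash
python3 - <<'E'
from bench import *
from h import *
plan(read_state(),[-78,-72,60])
for n in("side","top"):
    im=get_image(n)[:,:,::-1]
    im=im[100:330,170:455]; im=cv2.resize(im,None,fx=2.6,fy=2.6,interpolation=cv2.INTER_CUBIC)
    cv2.imwrite(f"pics/{n}10.png",im)
D=calibration('side');o=lambda q:((proj(D,S(P0,q))-[170,100])*2.6).round(0).tolist()
print('paddle -y outer corner z at 0.30/0.2:',o([-95,-90,57]),o([-95,-90,63]),o([-95,-90,83]))
print('tab corner',o([[46,-130,132],[49,-130,132]]))
E
```

```text
now sorter [-165.4  332.5] [472.2 473.9 233.4] F [-2.1 -0.8  0.4] t 11.35 w 0.229947947775094
inc [0.0895 0.4036 0.1745] turn -0.03 tilt [-0.0114 -0.0036 -0.9999]
paddle -y outer corner z at 0.30/0.2: [[282.0, 413.0]] [[282.0, 406.0]] [[281.0, 385.0]]
tab corner [[504.0, 342.0], [508.0, 342.0]]
```

View pics/side10.png

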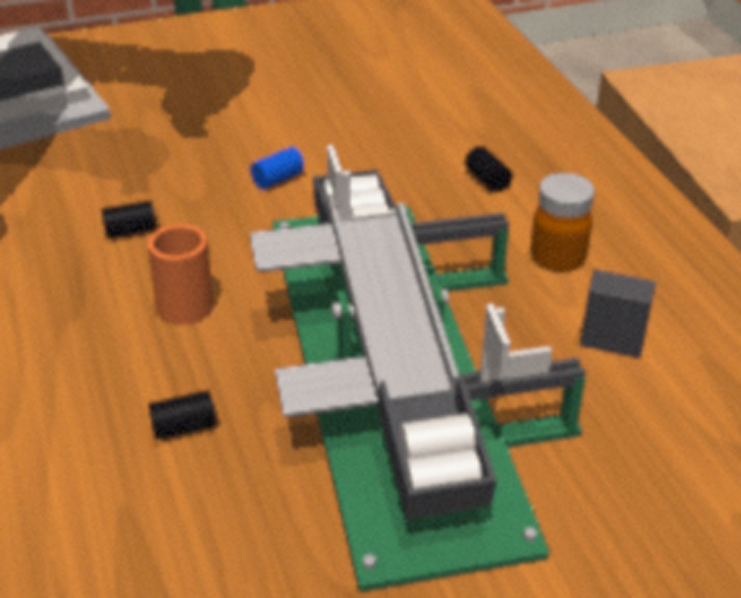

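View pics/top10.png

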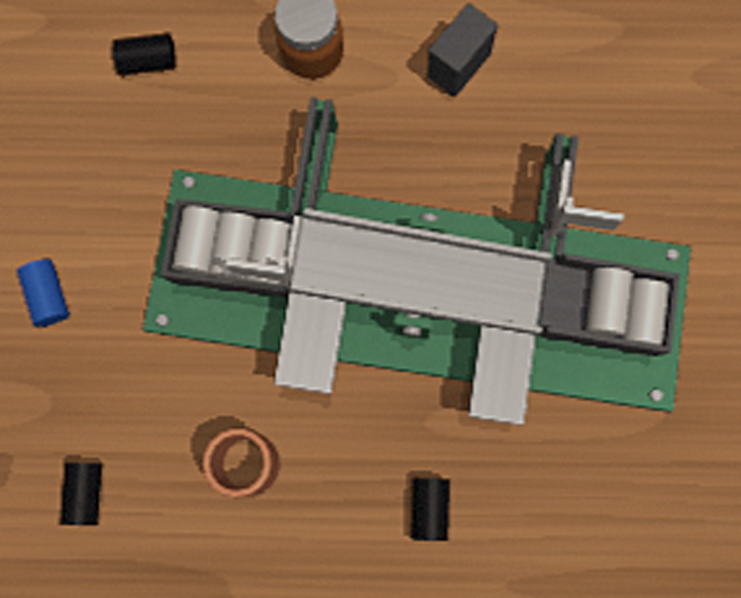

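Both views show the slugs in the empty chute (top crop (610,300) and (648,310)), the gate tipped over, and the shutter out on its rails. The full chute, its closed shutter and the bystanders haven't moved.

```bash
python3 - <<'E'
from bench import *
from h import *
print(inv(back(calibration('top'),np.array([[567,209],[623,218]])/2.6+[170,100],132)).round(1))
print(job_done())
E
```

```text
[[  46.1  -91.2]
 [  45.7 -129.1]]
the job is handed in; nothing more can be done
None
```

The sorter is switched over to the empty chute, and the job was handed in at about 11.5 s on the clock. I pushed the empty chute's shutter open with the shut fingertips, then pressed the raised paddle. The gate rocked over and both slugs rolled into the empty chute by themselves.

**Last checks:**
- **Shutter:** it met a firm stop at about 15 N. In the last top picture the tab is at sorter x ≈ 46 mm, about 66 mm beyond where it started. That fits fully open, within about 2 mm of picture error.
- **Gate:** it met a firm stop at about 14 N and stayed tipped after I withdrew.
- **Everything else:** the full chute's three slugs, its closed shutter, the jar and the offcuts look unmoved in both views. I judged these by eye and did not measure them.

**One disagreement:** the pictures and the touch heights put the shut fingertips at about TCP height, not the stated 17 mm ahead of it. I therefore went by force when pressing the paddle and had to go lower than the stated length implied.

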